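# Take the drip grille out for washing

## Task

The slotted drip grille is locked into its grey frame by two black turn buttons. Turn both buttons aside, crosswise, so that they clear the grille, then lift the grille out by its handle and set it down gently, flat, in the empty white tray, leaving the buttons turned aside.

Things in the scene. Friction and masses are not known exactly. Their poses are not given: they have to be found in the camera images.
- grille: Slotted steel drip grille, 150 (x) x 100 (y) x 8 mm, 0.3 kg, origin at centre of underside, z up. Bar handle over its middle: 50 mm along x, 14 wide, 28 to 48 mm above origin, on two posts. Starts in a fixed grey frame (246 x 146 mm, 30 high), -x end towards the robot, origin 22 mm above the work surface, top flush with the frame's, 2.5 mm play. Lifts straight up when both buttons are aside.
- button_near (a joint): Black bar-shaped turn button, 64 x 12 mm, from 31 to 49 mm above the work surface, pivoting upright through its middle, on the frame 99 mm from the seated grille's origin along its -x. Rad: 0 = along the grille's x, locking it by 8 mm; positive = counter-clockwise from above. Starts within 0.3 of 0, turns either way to stops at 1.7, stiff (0.06 N m), stays; clear beyond 1.0, crosswise 1.57.
- button_far (a joint): The same kind of turn button at the grille's +x end (away from the robot): pivot 99 mm from the seated grille's origin along its +x axis. Size and values as for button_near.
- tray: The empty one of two equal shallow white plastic trays, left or right of the frame, fixed; the other holds a glass, a dish and a grater. 240 (its x) x 180 (its y) mm outside, 16 mm high, walls and floor 4 mm thick (232 x 172 mm inside). Origin at the centre of its underside, on the work surface, z up.

How it is judged:
By the outcome, as a careful person would: the job done as asked, in the order asked, and still so for the second after the job is handed in, with the robot touching nothing.
It also fails if it takes over 67 s, if anything falls off the work surface, if the arm or the gripper's body presses on something with over 40 N, if the wrist force passes 120 N, or if a joint passes its speed limit or range.

## Robot

A 6-joint arm with a two-finger parallel gripper is mounted at the origin on the work surface. World frame = base frame: x ahead of the robot, y to its left, z up, the work surface at z = 0. Lengths are in m, angles in rad, forces in N, time in s.
With the tool pointing down it reaches from about 0.325 to 0.75 m from the base axis. Payload 7.6 kg.
Tool frame: the origin (TCP) lies between the finger pads; the fingertips stand ahead of it and the grasp point (between the pads) lies 11 mm behind it (finger_overhang is the x of the fingertips in the tool frame, in m); x points along the fingers, z is the direction in which the jaws open and shut, and the axes are right-handed (so a half turn about x gives the same grasp; the last joint's range is limited). The gripper opens to 85 mm and grips with 20 to 120 N. Pads are 22 mm wide; open, the fingers measure 114 mm over their backs; the gripper's body (76 mm by 85 mm) begins 54 mm behind the grasp point. The pads swing forward as they close: fully open they stand 13 mm farther back than shut.
Start: joints at [-1.326, 0.052, 1.401, -0, 1.689, -0.07], TCP at [0.163, -0.499, 0.239] pointing down, gripper open.
Joint ranges: [-2.9, 2.9], [-0.91, 2.17], [0.12, 2.37], [-1.06, 4.2], [0.26, 2.73], [-2.93, 2.93]. Speed limits (rad/s): [2.57, 2.57, 3.01, 3.14, 3.14, 3.14].

## Interface

Orientations are given as a unit quaternion [x, y, z, w].
In Python, from cell import get_state, get_image, calibration, job_done, finger_overhang gives the robot as it stands.
- The arm moves only by the tool servo_tool, never from a script. Its argument "motion" is a list of rows, each a list of 7 numbers: the turn, a rotation vector about the tool's x, y, z in degrees, then the shift along the tool's x, y, z in m, then the opening, from -1 (shut) to 1 (fully open). A call has 1 to 12 rows; each row is the pose to reach, as a shift and turn from the pose commanded when the call began, along the tool's axes at that moment; what a row does not reach only later rows make up. A row lasts 1/12 s, in which the tool goes at most 41.7 mm and 7.16 degrees, less where a joint would pass 70% of its speed; a pose out of reach is approached as far as the arm can. A call with a gripper value outside its range is refused whole. The fingers move at their own pace and stop on an object; "squeeze" is the grip in N (left out, the last holds). Time passes only in rows, so rows that repeat a pose let the fingers close. It gives the time, the measured TCP pose, the force and the opening at its end, in the units of the state.
- get_state(): the state, without advancing time (a new reading comes with each control period).
- get_image(name): name is "scene" or "top" or "wrist"; returns the picture (480x640x3 uint8, blue, green, red); there is no depth.
- calibration(name): a dict with "fov_y" (degrees; the focal length in pixels is half the picture's height over the tangent of half this angle, whatever the lens; pixels are square), "cx", "cy" (the principal point, pixels), "distortion" ([k1, k2, p1, p2, k3] as OpenCV has them; the pictures are not rectified), "world_from_camera" (4x4, takes a point from camera to world coordinates); the wrist camera has in their place "tool_from_camera" (4x4, takes a point from camera to tool coordinates, whose origin is the TCP and whose axes are the tool frame's). Camera axes: x right, y down, z forward; pixel columns grow to the right and rows downward; lengths in m; the calibration is good to about 2 mm. A picture is of the moment at which its call begins: read the wrist's pose just before it. calibration takes no time and is no camera call.
- job_done(): hands the job in, once; it reports no verdict.
The state is a dict: "time": time; "q": joint angles; "dq": joint speeds; "effort": joint torques, N m; "eef_pos": TCP position; "orientation": TCP orientation; "wrist_force": force on the tool from outside, world axes, zero at the start; "wrist_torque": the same for the moment, N m; "width": finger opening in m.
Only numpy, scipy, OpenCV 4.12 (cv2) and the standard library are available. Lean on these libraries where they do the work, as an engineer would, in place of code of your own. Each camera call takes 0.05 s, during which the arm holds its last target. There are 200 camera calls.

## Working session

There is one attempt and no reset: what is moved stays moved. The work goes in short steps, Python scripts to look and compute and a tool call to move; the robot and the scene stay as the last step left them, time stands still between calls to the robot, and variables do not carry over. Pictures are saved under pics/ and viewed, about 8 in all and at most 12, crops included, and the job is handed in when it is done.

Besides the shell and the picture viewer there is one more tool, called after "Call:" as name(argument=value, ...), one argument or row to a line, values as JSON. servo_tool: Moves the arm, as the interface text tells. Its arguments: {"type":"object","properties":{"motion":{"type":"array","items":{"type":"array","items":{"type":"number"}}},"squeeze":{"type":"number"}},"required":["motion"]}

```bash
mkdir -p pics; ls; python3 - <<'E'
from cell import *
import cv2,numpy as np
np.set_printoptions(precision=4,suppress=True)
print(get_state(),finger_overhang)
for n in("scene","top","wrist"):print(n,calibration(n))
cv2.imwrite("pics/top.png",get_image("top"))
E
```

```text
pics
{'time': 0.0, 'q': array([-1.3263,  0.0529,  1.4017, -0.    ,  1.6886, -0.0702]), 'dq': array([ 0.0014, -0.0002,  0.0001,  0.0006,  0.0015, -0.0008]), 'effort': array([ -0.0029, -38.1677, -36.0181,  -0.0003,   0.0064,   0.    ]), 'eef_pos': array([ 0.1625, -0.4989,  0.2385]), 'orientation': array([ 0.4158,  0.5726, -0.4151,  0.5718]), 'wrist_force': array([-0.2037, -0.1267,  0.565 ]), 'wrist_torque': array([-0.0294, -0.0221,  0.0159]), 'width': 0.08541093827404872} 0.008
scene {'fov_y': 47.66103733356264, 'cx': 322.1869523103983, 'cy': 233.26444959757458, 'distortion': array([-0.1306,  0.    ,  0.    ,  0.    ,  0.    ]), 'world_from_camera': array([[-0.1452,  0.6342, -0.7594,  1.3624],
       [ 0.9893,  0.1029, -0.1032,  0.0852],
       [ 0.0127, -0.7663, -0.6424,  0.6839],
       [ 0.    ,  0.    ,  0.    ,  1.    ]])}
top {'fov_y': 50.050247227020456, 'cx': 316.33234736309566, 'cy': 240.53259267082765, 'distortion': array([0.0203, 0.    , 0.    , 0.    , 0.    ]), 'world_from_camera': array([[-0.0032, -0.9916,  0.129 ,  0.4447],
       [-1.    ,  0.002 , -0.0095, -0.0087],
       [ 0.0092, -0.129 , -0.9916,  1.0753],
       [ 0.    ,  0.    ,  0.    ,  1.    ]])}
wrist {'fov_y': 65.99719972098826, 'cx': 314.4044674220778, 'cy': 241.62329198458946, 'distortion': array([-0.052,  0.   ,  0.   ,  0.   ,  0.   ]), 'tool_from_camera': array([[ 0.0001, -0.3028,  0.953 , -0.1348],
       [-0.0004, -0.953 , -0.3028,  0.0783],
       [ 1.    , -0.0004, -0.0002,  0.0008],
       [ 0.    ,  0.    ,  0.    ,  1.    ]])}
```

View pics/top.png

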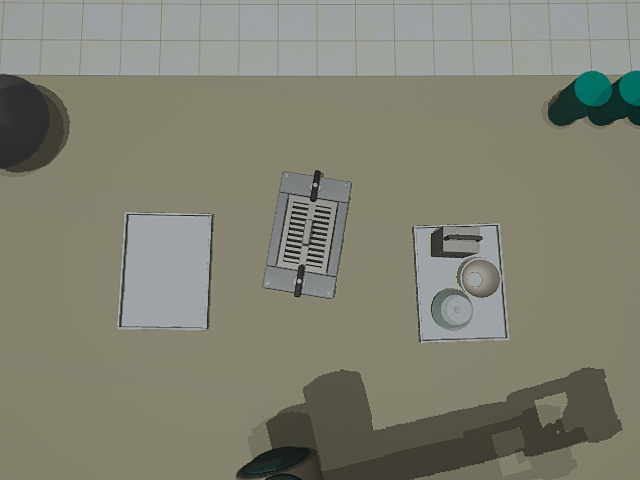

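The empty tray is at the left (corners about (125,213), (213,213), (208,329), (118,327)). The frame is at about (307,235), slightly rotated, with buttons at (315,186) and (299,281). The right tray is occupied.

```bash
cat > h.py <<'E'
import cv2,numpy as np
from cell import *
from scipy.spatial.transform import Rotation as R
np.set_printoptions(precision=4,suppress=True)
def K(c):
    f=240/np.tan(np.radians(c["fov_y"]/2)); return np.array([[f,0,c["cx"]],[0,f,c["cy"]],[0,0,1.]])
def cam(name,st=None):
    c=calibration(name)
    if name=="wrist":
        T=np.eye(4);T[:3,:3]=R.from_quat(st["orientation"]).as_matrix();T[:3,3]=st["eef_pos"]
        return c,T@c["tool_from_camera"]
    return c,c["world_from_camera"]
def pix2w(name,uv,z,st=None):
    c,T=cam(name,st)
    p=cv2.undistortPoints(np.array(uv,float).reshape(-1,1,2),K(c),c["distortion"])[:,0]
    d=np.c_[p,np.ones(len(p))]@T[:3,:3].T
    return T[:3,3]+d*((z-T[2,3])/d[:,2])[:,None]
def w2pix(name,P,st=None):
    c,T=cam(name,st);Ti=np.linalg.inv(T)
    return cv2.projectPoints(np.array(P,float),cv2.Rodrigues(Ti[:3,:3])[0],Ti[:3,3],K(c),c["distortion"])[0][:,0]
def rel(target_xyz,yaw_z,st):
    "shift/turn in tool axes to reach TCP target, tool down, jaw axis (z) along world yaw_z"
    Rt=R.from_quat(st["orientation"])
    best=None
    for y in(yaw_z,yaw_z+np.pi):
        z=np.array([np.cos(y),np.sin(y),0]);x=np.array([0,0,-1.])
        M=R.from_matrix(np.c_[x,np.cross(z,x),z]);v=(Rt.inv()*M).as_rotvec(degrees=True)
        if best is None or np.linalg.norm(v)<np.linalg.norm(best):best=v
    print("turn",best,"shift",Rt.inv().apply(np.array(target_xyz)-st["eef_pos"]))
E
python3 - <<'E'
from h import *
im=cv2.imread("pics/top.png")
cv2.imwrite("pics/c.png",cv2.resize(im[160:310,240:370],None,fx=4,fy=4,interpolation=cv2.INTER_CUBIC))
w=pix2w("top",[(282,172),(351,181),(334,298),(263,288)],.03);print(w,w.mean(0))
t=pix2w("top",[(125,213),(213,213),(208,329),(118,327)],.016);print(t,t.mean(0))
s=get_state();print(R.from_quat(s["orientation"]).as_matrix())
E
```

```text
[[ 0.7249  0.0524  0.03  ]
 [ 0.7056 -0.0913  0.03  ]
 [ 0.4635 -0.0541  0.03  ]
 [ 0.484   0.0895  0.03  ]] [ 0.5945 -0.0009  0.03  ]
[[0.641  0.3788 0.016 ]
 [0.6409 0.1966 0.016 ]
 [0.4022 0.2012 0.016 ]
 [0.4072 0.3822 0.016 ]] [0.5228 0.2897 0.016 ]
[[-0.0004  0.9509  0.3096]
 [ 0.0015  0.3096 -0.9509]
 [-1.      0.0001 -0.0016]]
```

View pics/c.png

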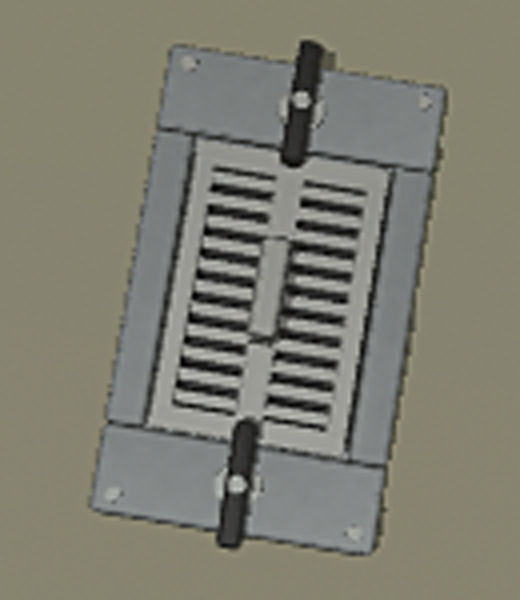

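The crop shows the frame corners at (170,45), (445,87), (378,553), (92,508). Far button ends are (311,45) and (294,163) with its pivot at (302,100). Near button ends are (247,422) and (229,546) with its pivot at (237,484).

```bash
python3 - <<'E'
from h import *
f=lambda L:np.array(L)/4.+[240-.375,160-.375]
w=pix2w("top",f([(170,45),(445,87),(378,553),(92,508)]),.03)
a=w[0]+w[1]-w[2]-w[3]; b=w[0]+w[3]-w[1]-w[2]
yaw=np.arctan2(a[1],a[0]);print(w.mean(0),np.degrees([yaw,np.arctan2(-b[0],b[1])]),np.linalg.norm(a)/2,np.linalg.norm(b)/2)
p=pix2w("top",f([(302,100),(237,484)]),.05);d=p[0]-p[1];print(p,p.mean(0),np.linalg.norm(d),np.degrees(np.arctan2(d[1],d[0])))
e=pix2w("top",f([(311,45),(294,163),(247,422),(229,546)]),.049)
for i in(0,2):
  q=e[i]-e[i+1];print(e[i:i+2].mean(0),np.linalg.norm(q),np.degrees(np.arctan2(q[1],q[0])))
E
```

```text
[ 0.5956 -0.0007  0.03  ] [-8.8421 -9.0073] 0.24365202732922112 0.1456980982812978
[[ 0.6931 -0.0164  0.05  ]
 [ 0.4977  0.0165  0.05  ]] [0.5954 0.     0.05  ] 0.19814690306846985 -9.560744143136601
[ 0.6913 -0.0167  0.049 ] 0.062173679156390896 -8.18964295920647
[0.4979 0.016  0.049 ] 0.06225037863886938 -8.20809670839631
```

```bash
python3 - <<'E'
from h import *
rel([.59,0,.23],np.radians(-99),get_state())
E
```

```text
turn [27.0347 -0.0902  0.0152] shift [ 0.0091  0.561  -0.342 ]
```

Call:
servo_tool(
  motion=[
    [2,0,0,0,0.03,-0.02,1],
    [6,0,0,0,0.065,-0.04,1],
    [10,0,0,0.002,0.1,-0.06,1],
    [13,0,0,0.003,0.135,-0.08,1],
    [16,0,0,0.004,0.17,-0.1,1],
    [19,0,0,0.004,0.205,-0.125,1],
    [22,0,0,0.005,0.24,-0.145,1],
    [24,0,0,0.006,0.275,-0.165,1],
    [26,0,0,0.006,0.31,-0.19,1],
    [27,0,0,0.007,0.345,-0.21,1],
    [27,0,0,0.008,0.38,-0.23,1],
    [27,0,0,0.009,0.415,-0.25,1],
  ],
)

```text
time: 1.05
eef_pos: [0.4806, -0.131, 0.2299]
orientation: [-0.537, -0.46, 0.538, -0.459]
wrist_force: [0.8, -0.9, -0.0]
width: 0.0852
```

```bash
python3 - <<'E'
from h import *
s=get_state();print(s["time"],s["q"],s["eef_pos"]);rel([.59,0,.23],np.radians(-99),s)
E
```

```text
1.05 [-0.3402 -0.0209  1.4933 -0.0002  1.6697  1.3869] [ 0.4806 -0.131   0.2299]
turn [0.0462 0.0044 0.0291] shift [-0.0002  0.0877 -0.1464]
```

Call:
servo_tool(
  motion=[
    [0,0,0,0,0.018,-0.03,1],
    [0,0,0,0,0.036,-0.06,1],
    [0,0,0,0,0.054,-0.09,1],
    [0,0,0,0,0.072,-0.12,1],
    [0,0,0,0,0.088,-0.146,1],
    [0,0,0,0,0.088,-0.146,1],
    [0,0,0,0,0.088,-0.146,1],
  ],
)

```text
time: 1.63
eef_pos: [0.5896, -0.0013, 0.2289]
orientation: [-0.536, -0.461, 0.538, -0.46]
wrist_force: [-0.7, 0.1, 0.1]
width: 0.0853
```

```bash
python3 - <<'E'
from h import *
s=get_state();print(s["time"],s["q"],s["eef_pos"])
im=get_image("wrist");cv2.imwrite("pics/w1.png",im)
import pickle;pickle.dump(s,open("s1.pkl","wb"))
E
```

```text
1.6333 [-0.0647  0.24    1.2145 -0.0003  1.6895  1.6601] [ 0.5896 -0.0013  0.2289]
```

View pics/w1.png

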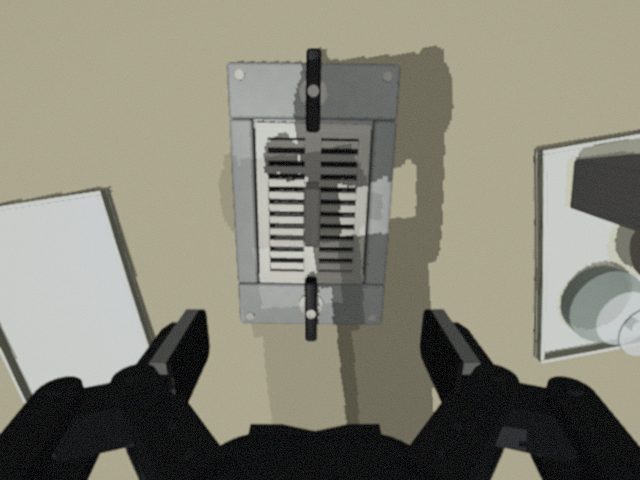

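Wrist view: far pivot at (313,91) with bar ends (314,49) and (313,131). The near pivot is at (311,314) with bar ends (311,278) and (311,340), and the frame corners are (228,64), (400,66), (383,324), (240,324).

```bash
python3 - <<'E'
from h import *
import pickle;s=pickle.load(open("s1.pkl","rb"))
w=pix2w("wrist",[(228,64),(400,66),(383,324),(240,324)],.03,s);a=w[0]+w[1]-w[2]-w[3]
print(w.mean(0),np.degrees(np.arctan2(a[1],a[0])),np.linalg.norm(a)/2)
p=pix2w("wrist",[(313,91),(311,314)],.05,s);d=p[0]-p[1];print(p,p.mean(0),np.linalg.norm(d),np.degrees(np.arctan2(d[1],d[0])))
e=pix2w("wrist",[(314,49),(313,131),(311,278),(311,340)],.049,s)
for i in(0,2):
  q=e[i]-e[i+1];print(e[i:i+2].mean(0),np.linalg.norm(q),np.degrees(np.arctan2(q[1],q[0])))
rel([.4975,.0155,.15],np.radians(-99),s)
rel([.4975,.0155,.042],np.radians(-99),s)
E
```

```text
[ 0.5946 -0.0007  0.03  ] -9.490801215269155 0.24317202758213508
[[ 0.6925 -0.0165  0.05  ]
 [ 0.4972  0.0161  0.05  ]] [ 0.5948 -0.0002  0.05  ] 0.19799957985115477 -9.470469770210691
[ 0.6925 -0.0169  0.049 ] 0.06170622254418535 -9.631460402024373
[0.5009 0.0155 0.049 ] 0.06608234983437769 -9.02532281913373
turn [0.1697 0.0281 0.1357] shift [ 0.0791 -0.0934 -0.0025]
turn [0.1697 0.0281 0.1357] shift [ 0.1871 -0.0931 -0.0026]
```

Call:
servo_tool(
  motion=[
    [0,0,0,0.02,-0.03,-0.001,0],
    [0,0,0,0.045,-0.06,-0.002,0],
    [0,0,0,0.075,-0.093,-0.0022,0],
    [0,0,0,0.1,-0.093,-0.0022,0],
    [0,0,0,0.125,-0.093,-0.0022,0],
    [0,0,0,0.15,-0.093,-0.0022,0],
    [0,0,0,0.165,-0.093,-0.0022,0],
    [0,0,0,0.175,-0.093,-0.0022,0],
    [0,0,0,0.182,-0.093,-0.0022,0],
    [0,0,0,0.185,-0.093,-0.0022,0],
    [0,0,0,0.185,-0.093,-0.0022,0],
    [0,0,0,0.185,-0.093,-0.0022,0],
  ],
)

```text
time: 2.68
eef_pos: [0.4985, 0.0139, 0.0462]
orientation: [0.538, 0.459, -0.537, 0.46]
wrist_force: [-0.5, 0.3, -0.2]
width: 0.043
```

```bash
python3 - <<'E'
from h import *
s=get_state();print(s["time"],s["q"],s["eef_pos"],s["wrist_force"],s["width"])
rel([.4974,.0161,.042],np.radians(-99.2),s)
im=get_image("wrist");cv2.imwrite("pics/w2.png",im)
E
```

```text
2.6833 [-0.046   0.1378  1.7088 -0.0001  1.2934  1.6815] [0.4985 0.0139 0.0462] [-0.451   0.335  -0.2356] 0.04299956609591136
turn [ 0.221  -0.0037 -0.0917] shift [ 0.0042 -0.0015 -0.002 ]
```

View pics/w2.png

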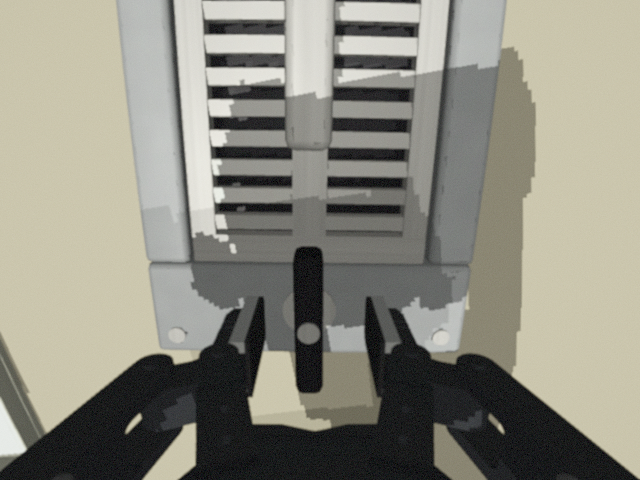

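The fingers straddle the near bar: the pivot is at (308,333) and the pads' middle at about u=314, so roughly 2 mm to correct.

Call:
servo_tool(
  motion=[
    [0,0,0,0.003,-0.0015,-0.002,0],
    [0,0,0,0.003,-0.0015,-0.002,0],
    [0,0,0,0.003,-0.0015,-0.002,-0.7],
    [0,0,0,0.003,-0.0015,-0.002,-1],
    [0,0,0,0.003,-0.0015,-0.002,-1],
    [0,0,0,0.003,-0.0015,-0.002,-1],
    [0,0,0,0.003,-0.0015,-0.002,-1],
    [0,0,0,0.003,-0.0015,-0.002,-1],
  ],
  squeeze=20,
)

```text
time: 3.4
eef_pos: [0.4969, 0.0167, 0.0425]
orientation: [0.538, 0.46, -0.537, 0.459]
wrist_force: [-0.3, 3.8, 2.1]
width: 0.011
```

Call:
servo_tool(
  motion=[
    [-5,0,0,0,0,0,-1],
    [-10,0,0,0,0,0,-1],
    [-15,0,0,0,0,0,-1],
    [-20,0,0,0,0,0,-1],
    [-25,0,0,0,0,0,-1],
    [-30,0,0,0,0,0,-1],
    [-35,0,0,0,0,0,-1],
    [-40,0,0,0,0,0,-1],
    [-45,0,0,0,0,0,-1],
    [-45,0,0,0,0,0,-1],
  ],
)

```text
time: 4.23
eef_pos: [0.4968, 0.017, 0.0425]
orientation: [0.32, 0.631, -0.319, 0.631]
wrist_force: [-1.1, 5.4, 3.3]
width: 0.0112
```

Forces are low, so I'll go on.

Call:
servo_tool(
  motion=[
    [-5,0,0,0,0,0,-1],
    [-10,0,0,0,0,0,-1],
    [-15,0,0,0,0,0,-1],
    [-20,0,0,0,0,0,-1],
    [-25,0,0,0,0,0,-1],
    [-30,0,0,0,0,0,-1],
    [-35,0,0,0,0,0,-1],
    [-40,0,0,0,0,0,-1],
    [-45,0,0,0,0,0,-1],
    [-45,0,0,0,0,0,-1],
    [-45,0,0,0,0,0,-1],
  ],
)

```text
time: 5.15
eef_pos: [0.4966, 0.0172, 0.0425]
orientation: [0.055, 0.705, -0.054, 0.705]
wrist_force: [-1.9, 5.9, 3.7]
width: 0.0115
```

Call:
servo_tool(
  motion=[
    [0,0,0,0,0,0,-0.3],
    [0,0,0,0,0,0,0],
    [0,0,0,0,0,0,0],
    [0,0,0,0,0,0,0],
    [0,0,0,-0.02,0,0,0],
    [0,0,0,-0.05,0,0,0],
    [0,0,0,-0.08,0,0,0],
    [0,0,0,-0.08,0,0,0],
    [0,0,0,-0.08,0,0,0],
  ],
)

```text
time: 5.9
eef_pos: [0.4979, 0.0161, 0.1243]
orientation: [0.055, 0.703, -0.055, 0.706]
wrist_force: [-0.0, 0.1, -0.3]
width: 0.0427
```

```bash
python3 - <<'E'
from h import *
s=get_state();print(s["time"],s["q"],s["eef_pos"],s["wrist_force"],s["width"])
rel([.6926,-.0165,.12],np.radians(-99.4),s)
im=get_image("wrist");cv2.imwrite("pics/w3.png",im)
E
```

```text
5.9 [-0.0416  0.0422  1.6434 -0.0003  1.4516  0.1151] [0.4979 0.0161 0.1243] [-0.0459  0.0571 -0.3086] 0.04266629387179819
turn [-89.5759   0.2067   0.1885] shift [ 0.0051 -0.0019  0.1974]
```

View pics/w3.png

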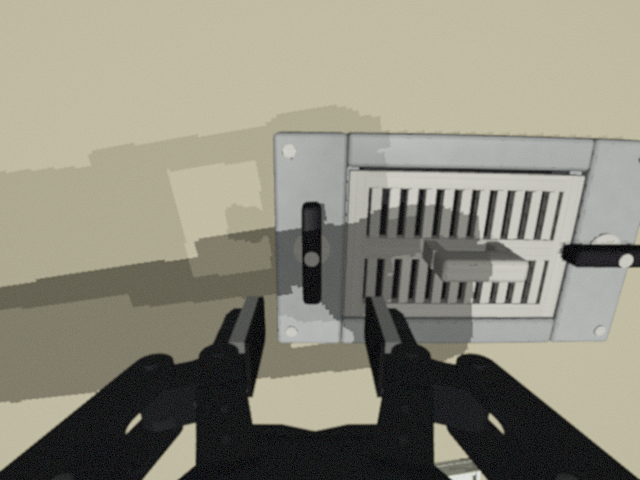

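Near button is crosswise, its bar upright at (312,253) in parallel with the frame's end; on to the far one.

Call:
servo_tool(
  motion=[
    [6,0,0,0,0,0.015,0],
    [13,0,0,0,0,0.035,0],
    [20,0,0,0,0,0.055,0],
    [27,0,0,0,0,0.075,0],
    [34,0,0,0,0,0.095,0],
    [41,0,0,0,-0.001,0.115,0],
    [48,0,0,0,-0.001,0.135,0],
    [55,0,0,0,-0.002,0.155,0],
    [62,0,0,0,-0.002,0.175,0],
    [69,0,0,0,-0.002,0.19,0],
    [76,0,0,0,-0.002,0.1974,0],
    [83,0,0,0,-0.002,0.1974,0],
  ],
)

```text
time: 6.95
eef_pos: [0.6917, -0.0168, 0.1192]
orientation: [-0.509, -0.491, 0.511, -0.489]
wrist_force: [-1.4, -0.3, -1.1]
width: 0.0429
```

Call:
servo_tool(
  motion=[
    [7.4,0,0,0,0,0,0],
    [7.4,0,0,0,0,0,0],
    [7.4,0,0,0,0,0,0],
    [7.4,0,0,0,0,0,0],
  ],
)

```text
time: 7.28
eef_pos: [0.691, -0.0164, 0.1212]
orientation: [-0.538, -0.459, 0.539, -0.458]
wrist_force: [-0.7, 0.4, 0.9]
width: 0.0425
```

```bash
python3 - <<'E'
from h import *
s=get_state();print(s["time"],s["q"],s["eef_pos"],s["wrist_force"],s["width"])
rel([.6926,-.0165,.043],np.radians(-99.4),s)
E
```

```text
7.2833 [-0.0771  0.5843  0.9884 -0.0001  1.5705  1.6536] [ 0.691  -0.0164  0.1212] [-0.6605  0.4086  0.8635] 0.042526013308410146
turn [0.2386 0.0152 0.0908] shift [ 0.0782  0.0017 -0.0002]
```

Call:
servo_tool(
  motion=[
    [0,0,0,0.025,0.0015,0,0],
    [0,0,0,0.05,0.0015,0,0],
    [0,0,0,0.065,0.0015,0,0],
    [0,0,0,0.073,0.0015,0,0],
    [0,0,0,0.077,0.0015,0,0],
    [0,0,0,0.077,0.0015,0,0],
    [0,0,0,0.077,0.0015,0,0],
  ],
)

```text
time: 7.87
eef_pos: [0.6935, -0.0167, 0.0466]
orientation: [0.539, 0.457, -0.539, 0.458]
wrist_force: [-0.6, -0.8, -0.2]
width: 0.0428
```

```bash
python3 - <<'E'
from h import *
s=get_state();print(s["time"],s["eef_pos"],s["wrist_force"],s["width"])
rel([.6926,-.0165,.043],np.radians(-99.4),s)
E
```

```text
7.8667 [ 0.6935 -0.0167  0.0466] [-0.5605 -0.7613 -0.1618] 0.04278432657480142
turn [ 0.0777 -0.0054 -0.1048] shift [ 0.0036 -0.0009 -0.    ]
```

Call:
servo_tool(
  motion=[
    [0,0,0,0.003,-0.001,0,0],
    [0,0,0,0.003,-0.001,0,-0.7],
    [0,0,0,0.003,-0.001,0,-1],
    [0,0,0,0.003,-0.001,0,-1],
    [0,0,0,0.003,-0.001,0,-1],
    [0,0,0,0.003,-0.001,0,-1],
    [0,0,0,0.003,-0.001,0,-1],
  ],
  squeeze=20,
)

```text
time: 8.45
eef_pos: [0.6922, -0.0161, 0.043]
orientation: [0.539, 0.457, -0.539, 0.458]
wrist_force: [-0.5, 2.0, 3.9]
width: 0.011
```

Call:
servo_tool(
  motion=[
    [-5,0,0,0,0,0,-1],
    [-10,0,0,0,0,0,-1],
    [-15,0,0,0,0,0,-1],
    [-20,0,0,0,0,0,-1],
    [-25,0,0,0,0,0,-1],
    [-30,0,0,0,0,0,-1],
    [-35,0,0,0,0,0,-1],
    [-40,0,0,0,0,0,-1],
    [-45,0,0,0,0,0,-1],
    [-45,0,0,0,0,0,-1],
  ],
)

```text
time: 9.28
eef_pos: [0.6921, -0.0158, 0.0429]
orientation: [0.322, 0.63, -0.322, 0.63]
wrist_force: [-2.0, 3.7, 5.3]
width: 0.0114
```

Call:
servo_tool(
  motion=[
    [-5,0,0,0,0,0,-1],
    [-10,0,0,0,0,0,-1],
    [-15,0,0,0,0,0,-1],
    [-20,0,0,0,0,0,-1],
    [-25,0,0,0,0,0,-1],
    [-30,0,0,0,0,0,-1],
    [-35,0,0,0,0,0,-1],
    [-40,0,0,0,0,0,-1],
    [-45,0,0,0,0,0,-1],
    [-45,0,0,0,0,0,-1],
    [-45,0,0,0,0,0,-1],
  ],
)

```text
time: 10.2
eef_pos: [0.6919, -0.0156, 0.0429]
orientation: [0.059, 0.705, -0.058, 0.705]
wrist_force: [-4.0, 4.8, 5.7]
width: 0.0113
```

Call:
servo_tool(
  motion=[
    [0,0,0,0,0,0,-0.3],
    [0,0,0,0,0,0,0],
    [0,0,0,0,0,0,0],
    [0,0,0,0,0,0,0],
    [0,0,0,-0.02,0,0,0],
    [0,0,0,-0.05,0,0,0],
    [0,0,0,-0.08,0,0,0],
    [0,0,0,-0.08,0,0,0],
    [0,0,0,-0.08,0,0,0],
  ],
)

```text
time: 10.95
eef_pos: [0.6932, -0.0168, 0.1252]
orientation: [0.058, 0.703, -0.058, 0.707]
wrist_force: [-0.4, 0.5, -1.5]
width: 0.0428
```

```bash
python3 - <<'E'
from h import *
s=get_state();print(s["time"],s["q"],s["eef_pos"],s["wrist_force"],s["width"])
rel([.595,-.0003,.12],np.radians(-99.4),s)
E
```

```text
10.95 [-0.0774  0.5827  0.9827 -0.0003  1.571   0.0868] [ 0.6932 -0.0168  0.1252] [-0.4105  0.5435 -1.5114] 0.04280396971005896
turn [89.9919  0.2296 -0.2435] shift [ 0.0046  0.0003 -0.0996]
```

Call:
servo_tool(
  motion=[
    [6,0,0,0,0,-0.005,0],
    [13,0,0,0,0,-0.015,0],
    [20,0,0,0,0,-0.025,0],
    [27,0,0,0,0,-0.035,0],
    [34,0,0,0,0,-0.045,0],
    [41,0,0,0,0,-0.055,0],
    [48,0,0,0,0,-0.065,0],
    [55,0,0,0,0,-0.075,0],
    [62,0,0,0,0,-0.085,0],
    [69,0,0,0,0,-0.095,0],
    [76,0,0,0,0,-0.0996,0],
    [83,0,0,0,0,-0.0996,0],
  ],
)

```text
time: 11.95
eef_pos: [0.5921, -0.0002, 0.1204]
orientation: [-0.511, -0.489, 0.513, -0.487]
wrist_force: [0.9, -1.0, -0.2]
width: 0.0427
```

Call:
servo_tool(
  motion=[
    [7,0,0,0,0,0,0],
    [7,0,0,0,0,0,0],
    [7,0,0,0,0,0,0],
    [7,0,0,0,0,0,0],
  ],
)

```text
time: 12.28
eef_pos: [0.5933, -0.0003, 0.1214]
orientation: [-0.538, -0.459, 0.539, -0.458]
wrist_force: [-1.0, 0.2, -0.6]
width: 0.043
```

```bash
python3 - <<'E'
from h import *
s=get_state();print(s["time"],s["q"],s["eef_pos"],s["wrist_force"],s["width"])
rel([.595,-.0003,.052],np.radians(-99.4),s)
im=get_image("wrist");cv2.imwrite("pics/w4.png",im)
import pickle;pickle.dump(s,open("s4.pkl","wb"))
E
```

```text
12.2833 [-0.0627  0.3094  1.3481 -0.0002  1.4855  1.6682] [ 0.5933 -0.0003  0.1214] [-0.9967  0.1684 -0.6474] 0.042954484471717964
turn [0.2273 0.0181 0.0802] shift [ 0.0694  0.0018 -0.0003]
```

View pics/w4.png

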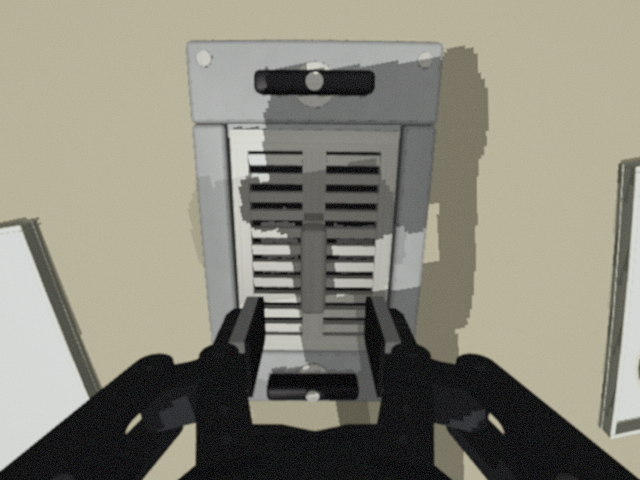

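Both buttons lie crosswise, at (314,81) and (313,386). The handle spans about (313,215) to (313,312), between the pads.

Call:
servo_tool(
  motion=[
    [0,0,0,0.025,0.0015,0,0],
    [0,0,0,0.045,0.0015,0,0],
    [0,0,0,0.06,0.0015,0,0],
    [0,0,0,0.067,0.0005,0,0],
    [0,0,0,0.069,0.0005,0,0],
    [0,0,0,0.069,0.0005,0,0],
    [0,0,0,0.069,0.0005,0,-0.6],
    [0,0,0,0.069,0.0005,0,-1],
    [0,0,0,0.069,0.0005,0,-1],
    [0,0,0,0.069,0.0005,0,-1],
    [0,0,0,0.069,0.0005,0,-1],
    [0,0,0,0.069,0.0005,0,-1],
  ],
  squeeze=50,
)

```text
time: 13.33
eef_pos: [0.595, -0.0004, 0.0549]
orientation: [0.54, 0.457, -0.538, 0.458]
wrist_force: [-0.1, -0.4, 5.7]
width: 0.0133
```

```bash
python3 - <<'E'
from h import *
s=get_state();print(s["time"],s["q"],s["eef_pos"],s["wrist_force"],s["wrist_torque"],s["width"],R.from_quat(s["orientation"]).as_matrix())
E
```

```text
13.3333 [-0.0627  0.3773  1.4033 -0.0001  1.3582  1.6715] [ 0.595  -0.0004  0.0549] [-0.0859 -0.3991  5.7098] [-0.0431  0.1135  0.032 ] 0.013319459481229493 [[ 0.0027  0.9867 -0.1626]
 [-0.0003 -0.1626 -0.9867]
 [-1.      0.0028 -0.0002]]
```

Call:
servo_tool(
  motion=[
    [0,0,0,-0.003,0,0,-1],
    [0,0,0,-0.007,0,0,-1],
    [0,0,0,-0.012,0,0,-1],
    [0,0,0,-0.018,0,0,-1],
    [0,0,0,-0.026,0,0,-1],
    [0,0,0,-0.036,0,0,-1],
    [0,0,0,-0.05,0,0,-1],
    [0,0,0,-0.065,0,0,-1],
    [0,0,0,-0.08,0,0,-1],
    [0,0,0,-0.08,0,0,-1],
    [0,0,0,-0.08,0,0,-1],
  ],
)

```text
time: 14.25
eef_pos: [0.5947, -0.0003, 0.1347]
orientation: [0.54, 0.457, -0.538, 0.458]
wrist_force: [-0.4, 1.0, -4.8]
width: 0.0131
```

```bash
python3 - <<'E'
from h import *
s=get_state();print(s["time"],s["q"],s["eef_pos"],s["wrist_force"],s["wrist_torque"],s["width"])
rel([.523,.289,.13],np.radians(-91.2),s)
cv2.imwrite("pics/s5.png",get_image("scene"))
E
```

```text
14.25 [-0.0626  0.2996  1.3328 -0.0001  1.5065  1.6716] [ 0.5947 -0.0003  0.1347] [-0.4021  1.0115 -4.7944] [0.0248 0.0079 0.0377] 0.013118234718863324
turn [-8.1632  0.0002 -0.1552] shift [ 0.0044 -0.1179 -0.2738]
```

View pics/s5.png

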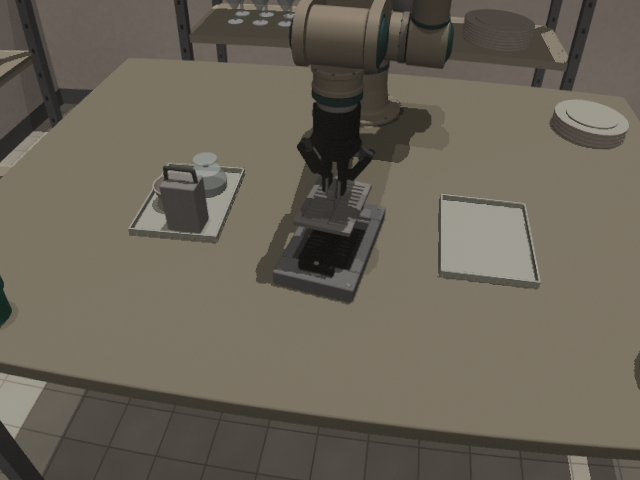

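The grille is out and level in the gripper at (335,205), the frame is empty, and the right-hand tray in this view at (487,240) is free.

Call:
servo_tool(
  motion=[
    [-0.5,0,0,0,-0.006,-0.014,-1],
    [-1,0,0,0,-0.015,-0.034,-1],
    [-2,0,0,0,-0.025,-0.058,-1],
    [-3,0,0,0,-0.036,-0.083,-1],
    [-4,0,0,0,-0.047,-0.11,-1],
    [-5,0,0,0,-0.059,-0.137,-1],
    [-6,0,0,0,-0.071,-0.165,-1],
    [-7,0,0,0,-0.083,-0.193,-1],
    [-7.5,0,0,0,-0.094,-0.22,-1],
    [-8.2,0,0,0.002,-0.105,-0.245,-1],
    [-8.2,0,0,0.003,-0.113,-0.263,-1],
    [-8.2,0,0,0.004,-0.118,-0.274,-1],
  ],
)

```text
time: 15.3
eef_pos: [0.5204, 0.2917, 0.1277]
orientation: [-0.504, -0.496, 0.505, -0.495]
wrist_force: [-0.0, -0.1, -3.9]
width: 0.0127
```

Call:
servo_tool(
  motion=[
    [0,0,0,0.01,0,0,-1],
    [0,0,0,0.025,0,0,-1],
    [0,0,0,0.04,0,0,-1],
    [0,0,0,0.055,0,0,-1],
    [0,0,0,0.065,0,0,-1],
    [0,0,0,0.07,0,0,-1],
    [0,0,0,0.07,0,0,-1],
    [0,0,0,0.07,0,0,-1],
  ],
)

```text
time: 15.97
eef_pos: [0.5225, 0.2889, 0.0594]
orientation: [0.505, 0.495, -0.505, 0.495]
wrist_force: [-0.2, -0.1, -3.2]
width: 0.0129
```

```bash
python3 - <<'E'
from h import *
s=get_state();print(s["time"],s["q"],s["eef_pos"],s["wrist_force"],s["wrist_torque"],s["width"])
rel([.523,.289,.0369],np.radians(-91.2),s)
cv2.imwrite("pics/s6.png",get_image("scene")[120:340,360:600].repeat(3,0).repeat(3,1)[:600])
E
```

```text
15.9667 [ 0.4433  0.3793  1.3909 -0.0002  1.3713  2.0349] [0.5225 0.2889 0.0594] [-0.2183 -0.1067 -3.1601] [0.025  0.0042 0.0379] 0.012941174475416477
turn [ 0.0119  0.0063 -0.008 ] shift [ 0.0225  0.0004 -0.0001]
```

View pics/s6.png

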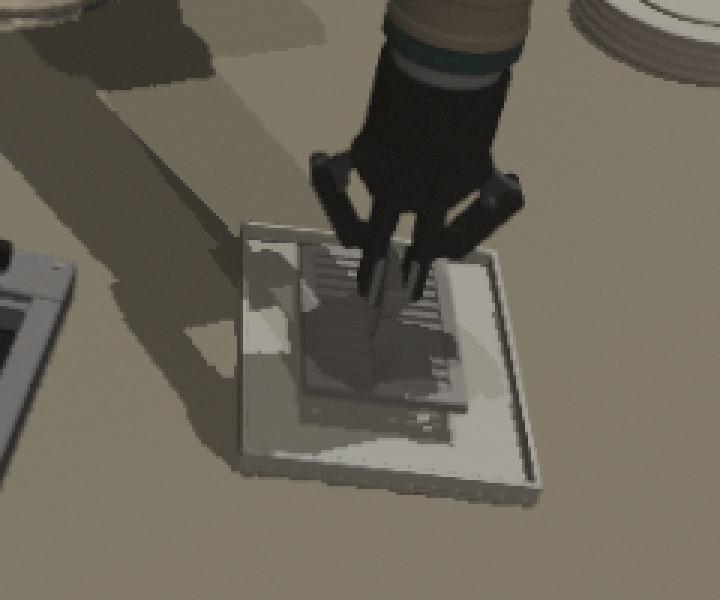

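The grille hangs level over the tray, inside its walls (grille outline about (305,245)-(465,410) in the crop). Lowering gently now.

Call:
servo_tool(
  motion=[
    [0,0,0,0.004,0,0,-1],
    [0,0,0,0.008,0,0,-1],
    [0,0,0,0.012,0,0,-1],
    [0,0,0,0.015,0,0,-1],
    [0,0,0,0.018,0,0,-1],
    [0,0,0,0.019,0,0,-1],
    [0,0,0,0.02,0,0,-1],
    [0,0,0,0.0205,0,0,-1],
    [0,0,0,0.0205,0,0,-1],
    [0,0,0,0.0205,0,0,-1],
  ],
)

```text
time: 16.85
eef_pos: [0.5224, 0.2893, 0.0389]
orientation: [0.505, 0.495, -0.505, 0.495]
wrist_force: [0.6, -0.3, -3.0]
width: 0.0131
```

Call:
servo_tool(
  motion=[
    [0,0,0,0.0005,0,0,-1],
    [0,0,0,0.001,0,0,-1],
    [0,0,0,0.0015,0,0,-1],
    [0,0,0,0.0015,0,0,-1],
    [0,0,0,0.0015,0,0,-1],
  ],
)

```text
time: 17.27
eef_pos: [0.5223, 0.2892, 0.0372]
orientation: [-0.505, -0.495, 0.505, -0.495]
wrist_force: [-0.5, 0.3, -4.1]
width: 0.013
```

Call:
servo_tool(
  motion=[
    [0,0,0,0.0003,0,0,-1],
    [0,0,0,0.0006,0,0,-1],
    [0,0,0,0.001,0,0,-1],
    [0,0,0,0.001,0,0,-1],
  ],
)

```text
time: 17.6
eef_pos: [0.5225, 0.2893, 0.0369]
orientation: [0.505, 0.495, -0.505, 0.495]
wrist_force: [-2.8, -1.0, 1.7]
width: 0.0131
```

Contact is felt: the vertical force went from −4 to +1.7 N at the expected height. Releasing.

Call:
servo_tool(
  motion=[
    [0,0,0,0,0,0,-1],
    [0,0,0,0,0,0,-1],
    [0,0,0,0,0,0,-0.65],
    [0,0,0,0,0,0,-0.5],
    [0,0,0,0,0,0,-0.3],
    [0,0,0,0,0,0,-0.1],
    [0,0,0,0,0,0,0],
    [0,0,0,0,0,0,0],
    [0,0,0,0,0,0,0],
  ],
  squeeze=20,
)

```text
time: 18.35
eef_pos: [0.5223, 0.2892, 0.0362]
orientation: [-0.505, -0.495, 0.505, -0.495]
wrist_force: [-0.1, 0.4, -0.1]
width: 0.0429
```

Call:
servo_tool(
  motion=[
    [0,0,0,-0.008,0,0,0],
    [0,0,0,-0.02,0,0,0],
    [0,0,0,-0.04,0,0,0],
    [0,0,0,-0.065,0,0,0],
    [0,0,0,-0.09,0,0,0],
    [0,0,0,-0.12,0,0,0],
    [0,0,0,-0.15,0,0,0],
    [0,0,0,-0.18,0,0,0],
    [0,0,0,-0.2,0,0,0],
    [0,0,0,-0.2,0,0,0],
    [0,0,0,-0.2,0,0,0],
  ],
)

```text
time: 19.27
eef_pos: [0.5227, 0.2895, 0.239]
orientation: [0.506, 0.494, -0.504, 0.495]
wrist_force: [-0.9, -0.5, -0.6]
width: 0.0428
```

```bash
python3 - <<'E'
from h import *
s=get_state();print(s["time"],s["eef_pos"],s["wrist_force"],s["width"])
a=get_image("scene")[120:340,260:560];b=get_image("wrist")
cv2.imwrite("pics/s7.png",np.hstack([cv2.resize(a,(409,300)),cv2.resize(b,(390,300))]))
E
```

```text
19.2667 [0.5227 0.2895 0.239 ] [-0.9148 -0.453  -0.6498] 0.042808225023797
```

View pics/s7.png

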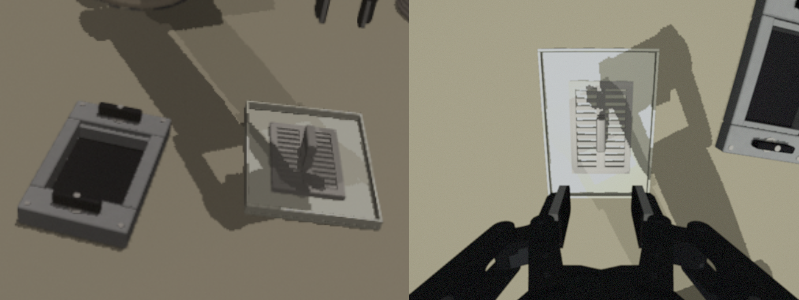

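The grille lies flat in the middle of the tray (wrist view (602,127)), clear of all walls. Both buttons are still crosswise on the empty frame, and the gripper is well clear.

```bash
python3 -c "from cell import *;print(job_done())"
```

```text
the job is handed in; nothing more can be done
None
```

The job is done and handed in. I gripped each turn button at its pivot and turned it about 90° counter-clockwise. Then I lifted the grille straight up by its handle and set it down in the empty tray on the robot's left.

- **Final pictures:** the last scene and wrist pictures show the grille flat and roughly central, clear of the tray walls. Both buttons are still crosswise on the empty frame, and the gripper was about 0.2 m above, touching nothing.
- **Time and forces:** the clock read about 19.3 s of the 67 s allowed. The wrist force readings stayed below about 9 N at the end of every move; peaks within moves were not recorded. At set-down the vertical force changed by about 6 N, at the expected height.
- **Disagreement:** when the jaws closed on the handle, the tool stood 3 mm higher than planned, with 5.7 N upward. It had no visible effect, and no check failed.

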